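# Change the fragrance stone in the lidded pot

## Task

Change the fragrance stone in the green lidded pot: put the lid, knob up, on the round cork mat while you work, move the old grey stone from the pot into the terracotta saucer, and lay the new round pink stone flat in the round seat inside the pot, then close the pot properly with its lid again. Set things down without dropping them, and leave the square stone, the potted plant and the brass ornament where they are.

Things in the scene. Friction and masses are not known exactly. Their poses are not given: they have to be found in the camera images.
- pot: Fixed round sage-green ceramic pot, 140 mm across, 62 mm tall, wall 6 mm (inside 128 mm across). Origin: centre of its underside, z up. In its middle a pedestal 60 mm across rises 32 mm above the origin; its top has a round seat (recess) 48 mm across and 8 mm deep. Any yaw is alike.
- pot_seat (a point): Centre of the floor of the round seat in the pot, 24 mm above the pot's underside and 38 mm below the rim. A stone lies here, standing 16 mm proud of the pedestal, its top 14 mm below the rim.
- pot_rim (a point): Centre of the pot's mouth, level with the rim's top, 62 mm above the table.
- lid: Loose round sage-green lid with a light-wood knob, about 330 g; starts on the pot. Origin: centre of its underside, z up to the knob. Over the origin: bevelled flange 114 mm across from 0 to 9 mm, plate 144 mm across to 15 mm, neck 18 mm across to 26 mm, knob 32 mm across to 50 mm. Closed, the plate lies on the rim, the flange inside the mouth (7 mm play all round), origin 9 mm below the rim.
- lid_knob (a point): Middle of the lid's knob, 38 mm above the lid's origin: where to grip it, from any direction.
- mat: Fixed round cork mat for the lid, 170 mm across, 5 mm thick. Origin: centre of its underside, on the table.
- saucer: Fixed round terracotta plant saucer, 128 mm across at the rim and 112 mm at the foot, 12 mm high, wall 4 mm, floor 4 mm thick (a flat inner floor about 104 mm across). Origin: centre of its underside, on the table.
- old_stone: Loose dark-grey round stone disc, 44 mm across, 24 mm thick, lower edge bevelled 3 x 4 mm, about 55 g (varies); starts in the seat inside the closed pot. Origin: centre of its underside, z up.
- new_stone: Loose pale pink round stone disc, same shape and size as the old one (44 mm across, 24 mm thick, lower edge bevelled), lying on the table. Origin: centre of its underside, z up.
- square_stone: Bystander: pale pink square stone, 44 x 44 x 24 mm, loose on the table. Origin: centre of its underside.
- plant: Bystander: loose black plant pot, 84 mm across at the top, 75 mm tall, with striped leaves to about 145 mm height and 80 mm to the sides. Origin: centre of its underside.
- ornament: Bystander: loose brass pear-shaped ornament, 68 mm across, 74 mm tall. Origin: centre of its underside.
Not all that is in view belongs to the job. Leave any blue or red look-alike of the new_stone alone. Several things look just like the saucer: the one meant starts nearest to the robot's base.

How it is judged (in metres and radians):
On the way, in this order (a step that is already met when the one before it is completed fails the run):
1. the lid lies knob up on the cork mat, let go (horizontal distance between lid and mat below 0.045 m and z of lid in the frame of mat between 0.002 and 0.008 m and angle between lid's own z axis and vertical below 0.06 rad and contact force between the fingers and lid below 0.1 N and linear speed of lid below 0.02 m/s), for 0.2 s.
2. the old grey stone lies flat in the saucer, let go (horizontal distance between old_stone and saucer below 0.036 m and z of old_stone in the frame of saucer between 0.001 and 0.007 m and angle between old_stone's own z axis and vertical below 0.1 rad and contact force between the fingers and old_stone below 0.1 N and linear speed of old_stone below 0.02 m/s), for 0.2 s.
3. the new round stone lies flat in the seat in the pot, let go (horizontal distance between new_stone and pot_seat below 0.005 m and z of new_stone in the frame of pot_seat between -0.003 and 0.003 m and angle between new_stone's own z axis and vertical below 0.08 rad and contact force between the fingers and new_stone below 0.1 N and linear speed of new_stone below 0.02 m/s), for 0.2 s.
At the end, for the whole second after the job is handed in: Lid closed on the pot (within 9 mm of centre, 3 mm of seated height, 0.045 rad of level); new round stone flat in the seat (within 5 mm of centre, 3 mm in height, 0.08 rad); old stone flat in the saucer (within 36 mm of centre, 3 mm in height, 0.1 rad); all at rest (horizontal distance between lid and pot_rim below 0.009 m and z of lid in the frame of pot_rim between -0.012 and -0.006 m and angle between lid's own z axis and vertical below 0.045 rad and horizontal distance between old_stone and saucer below 0.036 m and z of old_stone in the frame of saucer between 0.001 and 0.007 m and angle between old_stone's own z axis and vertical below 0.1 rad and horizontal distance between new_stone and pot_seat below 0.005 m and z of new_stone in the frame of pot_seat between -0.003 and 0.003 m and angle between new_stone's own z axis and vertical below 0.08 rad and linear speed of each of lid, old_stone, new_stone below 0.02 m/s); the robot touches nothing.
It fails at once if the lid is dropped or thrown (moves faster than 0.6 m/s with no finger on it, a fall of about 18 mm) (contact force between the fingers and lid below 0.01 N and linear speed of lid above 0.6 m/s).
It fails at once if the old stone is dropped or thrown (moves faster than 0.6 m/s with no finger on it, a fall of about 18 mm) (contact force between the fingers and old_stone below 0.01 N and linear speed of old_stone above 0.6 m/s).
It fails at once if the new stone is dropped or thrown (moves faster than 0.6 m/s with no finger on it, a fall of about 18 mm) (contact force between the fingers and new_stone below 0.01 N and linear speed of new_stone above 0.6 m/s).
It fails at once if a bystander (square stone, plant, ornament) is moved more than 20 mm or tipped over (distance of any of square_stone, plant, ornament from where it was at the start of the episode above 0.02 m or angle between any of square_stone, plant, ornament's own z axis and vertical above 0.4 rad).
It also fails if it takes over 72 s, if anything falls off the work surface, if the arm or the gripper's body presses on something with over 40 N, if the wrist force passes 120 N, or if a joint passes its speed limit or range.

## Robot

A 6-joint arm with a two-finger parallel gripper is mounted at the origin on the work surface. World frame = base frame: x ahead of the robot, y to its left, z up, the work surface at z = 0. Lengths are in m, angles in degrees, forces in N, time in s.
With the tool pointing down it reaches from about 0.4 to 0.825 m from the base axis. Payload 7 kg.
Tool frame: the origin (TCP) lies on the centre line of the jaws, within the pads' length; the fingertips stand 19 mm ahead of it and the grasp point (between the pads) is the TCP; z points along the fingers, y is the line along which they close (so a half turn about z gives the same grasp; the last joint's range is limited). The gripper opens to 88 mm and grips with 3 to 60 N. Pads are 19 mm wide; open, the fingers measure 130 mm over their backs; the gripper's body (78 mm by 193 mm) begins 47 mm behind the grasp point.
Start: joints at [-58.551, 20.546, 0.682, 0, -70.136, -16.507], TCP at [0.174, -0.652, 0.246] pointing down, gripper open.
Joint ranges: [-176.03, 176.03], [-82.01, 121.73], [-58.28, 71.71], [-173.87, 95.51], [-174.79, -0.11], [-173.66, 173.66]. Speed limits (degrees/s): [136.94, 136.94, 172.46, 180, 180, 180].

## Interface

Orientations are given as [roll, pitch, yaw] about the fixed x, y, z axes, in that order (R = Rz(yaw) Ry(pitch) Rx(roll)).
In Python, from plant import ctrl gives the robot as it stands.
- The arm moves only by the tool move_arm, never from a script. Its argument "motion" is a list of rows, each a list of 3 entries, a list of its own where there are three numbers: the shift along the tool's x, y, z in mm, then the turn, a rotation vector about the tool's x, y, z in degrees, then the closure, from 0 (fully open) to 1 (shut). A call has 1 to 10 rows; each row is the pose to reach, as a shift and turn from the pose commanded when the call began, along the tool's axes at that moment; what a row does not reach only later rows make up. A row lasts 1/12 s, in which the tool goes at most 41.7 mm and 7.16 degrees, less where a joint would pass 70% of its speed; a pose out of reach is approached as far as the arm can. A call with a gripper value outside its range is refused whole. The fingers move at their own pace and stop on an object; the grip force is fixed at half the most. Time passes only in rows, so rows that repeat a pose let the fingers close. It gives the time, the measured TCP pose, the force, the opening and the grip force at its end, in the units of the state.
- ctrl.get_obs(): the state, without advancing time (a new reading comes with each control period).
- ctrl.snapshot(name): name is "scene" or "top" or "wrist"; returns a dict with "color" (400x640x3 uint8, blue, green, red), "camera_matrix" (3x3 intrinsics, pixels), "cam_to_world" (4x4, takes a point from camera to world coordinates). Camera axes: x right, y up, looking along -z (the intrinsics and any distortion apply to the point x, -y, -z); pixel columns grow to the right and rows downward; lengths in m; the calibration is good to about 2 mm. A picture is of the moment at which its call begins. There is no depth.
- ctrl.close_job(): hands the job in; it is judged then, once.
The state is a dict: "clock": time; "joint_pos": joint angles; "qvel": joint speeds; "tau": joint torques, N m; "tool_pos": TCP position; "orientation": TCP orientation; "force": force on the tool from outside, world axes, zero at the start; "moment": the same for the moment, N m; "opening": finger opening in m; "gripper_force": force on a finger pad.
Only numpy, scipy, OpenCV 4.12 (cv2) and the standard library are available. Lean on these libraries where they do the work, as an engineer would, in place of code of your own. Each camera call takes 0.05 s, during which the arm holds its last target. There are 200 camera calls.

## Working session

There is one attempt and no reset: what is moved stays moved. The work goes in short steps, Python scripts to look and compute and a tool call to move; the robot and the scene stay as the last step left them, time stands still between calls to the robot, and variables do not carry over. Pictures are saved under pics/ and viewed, at most 10 in all, crops included, and the job is handed in when it is done.

Besides the shell and the picture viewer there is one more tool, called as name(argument=value, ...) on one line, values as JSON. move_arm: Moves the arm, as the interface text tells. Its arguments: {"type":"object","properties":{"motion":{"type":"array"}},"required":["motion"]}

```bash
mkdir -p pics; cat > h.py <<'E'
import numpy as np, cv2
from plant import ctrl
def snap(n,f):
    s=ctrl.snapshot(n); cv2.imwrite(f'pics/{f}.png',s['color']); np.savez(f'pics/{f}.npz',**s); return s
def w(f,u,v,z):
    s=np.load(f'pics/{f}.npz'); d=np.linalg.inv(s['camera_matrix'])@[u,v,1]; d=d*[1,-1,-1]
    T=s['cam_to_world']; d=T[:3,:3]@d; o=T[:3,3]; return o+d*(z-o[2])/d[2]
E
python3 - <<'E'
from h import *
a=snap('top','top1');b=snap('scene','sc1')
print(a.keys(),a['camera_matrix'],a['cam_to_world'].round(3));print(b['cam_to_world'].round(3));print(ctrl.get_obs())
E
```

```text
dict_keys(['color', 'camera_matrix', 'cam_to_world']) [[414.59060561   0.         318.19157481]
 [  0.         414.59060561 201.61608514]
 [  0.           0.           1.        ]] [[-0.036  0.976 -0.214  0.359]
 [-0.999 -0.036  0.003  0.018]
 [-0.005  0.214  0.977  0.917]
 [ 0.     0.     0.     1.   ]]
[[-0.09  -0.729  0.679  1.159]
 [ 0.996 -0.06   0.068  0.078]
 [-0.008  0.682  0.731  0.777]
 [ 0.     0.     0.     1.   ]]
{'clock': 0.1, 'joint_pos': array([-5.85498900e+01,  2.05862280e+01,  6.40701723e-01, -1.85294037e-02,
       -7.01352774e+01, -1.65086680e+01]), 'qvel': array([ 0.14161221, -0.07190481,  0.13289375,  0.00589079, -0.00707971,
        0.10960878]), 'tau': array([-6.81378115e-04, -5.84161091e+01,  2.93752795e+01,  7.01552287e+00,
        1.01431759e-02, -6.55043277e-05]), 'tool_pos': array([ 0.17393982, -0.65179507,  0.24473906]), 'orientation': array([ 1.79917577e+02, -6.26153177e-03, -1.65064862e+02]), 'force': array([-0.57484239, -0.20590006,  0.06543688]), 'moment': array([-0.01491788, -0.00537802,  0.01932618]), 'gripper_force': 0.0, 'opening': 0.08785968816443453}
```

View pics/top1.png

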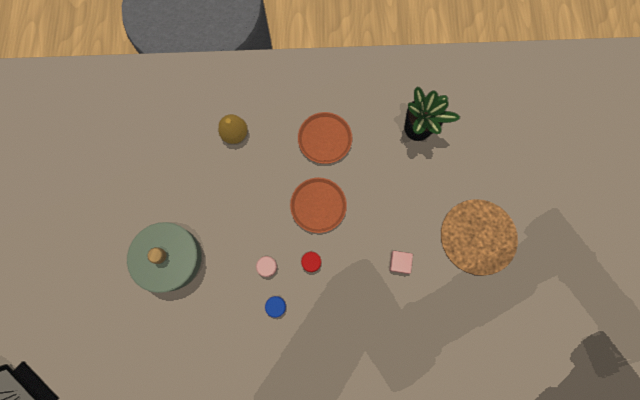

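View pics/sc1.png

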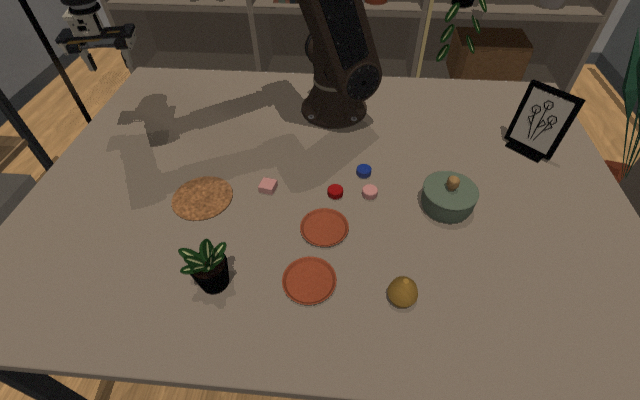

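The top picture shows these points:
- **Lidded pot:** (163,257), with its knob at (157,256).
- **Mat:** (479,237).
- **Saucers:** (319,206) and (325,138). The first is nearer the base, so it is the one to use.
- **New-stone candidates:** round pink (266,267), blue (275,307), red (311,262) and square pink (401,262). I choose the round pink one.

Next I'll measure by colour segmentation in both views and check in a close crop.

```bash
cat >> h.py <<'E'
def blob(f,u,v,tol=14,r=50):
    im=cv2.imread(f'pics/{f}.png'); lab=cv2.cvtColor(cv2.GaussianBlur(im,(3,3),0),cv2.COLOR_BGR2LAB).astype(int)
    m=(np.linalg.norm((lab-lab[v,u])*[.35,1,1],axis=2)<tol).astype(np.uint8)
    k=np.zeros_like(m); cv2.circle(k,(u,v),r,1,-1); m*=k
    n,l=cv2.connectedComponents(m); c=cv2.findContours((l==l[v,u]).astype(np.uint8),0,1)[0]
    return cv2.fitEllipse(cv2.convexHull(max(c,key=cv2.contourArea)))
E
python3 - <<'E'
from h import *
for n,z,t,s in [('lid',.068,(175,270),(440,200)),('knob',.1,(156,255),(453,183)),('mat',.005,(479,237),(203,198)),('saucer',.010,(319,206),(325,228)),('new',.024,(266,267),(370,192)),('sq',.024,(401,262),(268,186)),('orn',.04,(235,131),(403,293))]:
  for f,p in(('top1',t),('sc1',s)):
    e=blob(f,*p,tol=9 if n in('new','sq','knob') else 10); print(n,f,np.round(e[0],1),np.round(e[1],1),w(f,*e[0],z).round(4), 'diam',round(float(np.linalg.norm(w(f,e[0][0]+e[1][1]/2,e[0][1],z)-w(f,e[0][0]-e[1][1]/2,e[0][1],z))),4))
im=cv2.imread('pics/top1.png')
a=cv2.resize(im[210:320,110:330],None,fx=3.6,fy=3.6,interpolation=2); cv2.imwrite('pics/c1.png',a)
E
```

```text
lid top1 [161.6 257.3] [64.6 75.7] [0.4401 0.3391 0.068 ] diam 0.1546
lid sc1 [448.6 199.2] [59.8 66.2] [0.4817 0.3312 0.068 ] diam 0.1685
knob top1 [154.1 254.6] [11.8 13.7] [0.4427 0.3418 0.1   ] diam 0.027
knob sc1 [453.8 180.4] [ 9.8 12.5] [0.445  0.3417 0.1   ] diam 0.0318
mat top1 [478.9 236.7] [72.7 79.1] [ 0.4658 -0.3363  0.005 ] diam 0.1743
mat sc1 [201.4 197.9] [41.7 62.5] [ 0.4736 -0.3356  0.005 ] diam 0.1764
saucer top1 [319.  205.5] [51.3 54.9] [0.5481 0.0139 0.01  ] diam 0.1226
saucer sc1 [323.8 226.6] [37.  47.3] [0.5513 0.0169 0.01  ] diam 0.123
new top1 [265.3 265.7] [18.5 19.2] [0.4182 0.1332 0.024 ] diam 0.0409
new sc1 [369.8 189. ] [10.5 14.4] [0.4185 0.1338 0.024 ] diam 0.04
sq top1 [401.  261.4] [21.6 27.5] [ 0.4169 -0.1567  0.024 ] diam 0.0587
sq sc1 [266.8 183.1] [12.8 18.4] [ 0.4192 -0.1576  0.024 ] diam 0.0524
orn top1 [231.8 128.2] [26.9 28.8] [0.727 0.204 0.04 ] diam 0.0651
orn sc1 [403.7 291.7] [26.1 28.6] [0.7394 0.2079 0.04  ] diam 0.0618
```

View pics/c1.png

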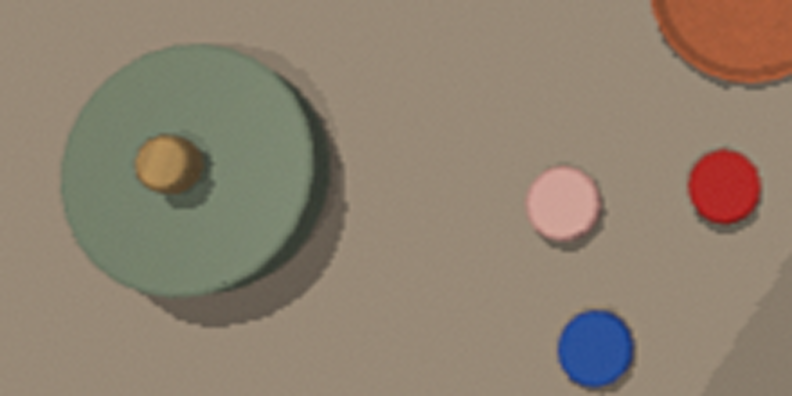

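The crop confirms the round pink stone at crop (563,203), which is top-view (266,266). Red, blue and square are all different objects. I'll swing toward the pot along an arc, squaring the tool yaw to 180° on the way.

move_arm(motion=[[[-31,25,0],[0,0,1.5],0],[[-62,50,0],[0,0,3],0],[[-93,75,0],[0,0,4.5],0],[[-124,100,0],[0,0,6],0],[[-155,125,0],[0,0,7.5],0],[[-186,150,0],[0,0,9],0],[[-217,175,0],[0,0,10.5],0],[[-248,200,0],[0,0,12],0],[[-279,225,0],[0,0,13.5],0],[[-310,250,0],[0,0,14.93],0]])

```text
clock: 0.93
tool_pos: [0.4097, -0.3288, 0.2455]
orientation: [180.0, -0.0, 179.9]
force: [1.4, -0.5, -1.1]
opening: 0.0876
gripper_force: 0.0
```

move_arm(motion=[[[-10,40,0],[0,0,0],0],[[-20,80,0],[0,0,0],0],[[-30,120,0],[0,0,0],0],[[-40,160,0],[0,0,0],0],[[-40,200,0],[0,0,0],0],[[-40,240,0],[0,0,0],0],[[-40,280,0],[0,0,0],0],[[-40,320,0],[0,0,0],0],[[-40,360,0],[0,0,0],0],[[-40,400,0],[0,0,0],0]])

```text
clock: 1.77
tool_pos: [0.4483, 0.0712, 0.2457]
orientation: [180.0, 0.0, -180.0]
force: [1.4, 0.0, 0.1]
opening: 0.0878
gripper_force: 0.0
```

move_arm(motion=[[[0,40,0],[0,0,0],0],[[0,80,0],[0,0,0],0],[[0,120,0],[0,0,0],0],[[3,160,0],[0,0,0],0],[[5,200,0],[0,0,0],0],[[7,240,0],[0,0,0],0],[[7,260,0],[0,0,0],0],[[7,270,0],[0,0,0],0],[[7,271,0],[0,0,0],0],[[7,271,0],[0,0,0],0]])

```text
clock: 2.6
tool_pos: [0.4417, 0.34, 0.245]
orientation: [-179.9, -0.0, -180.0]
force: [0.0, -0.6, 0.1]
opening: 0.0876
gripper_force: 0.0
```

```bash
python3 - <<'E'
from h import *
s=snap('wrist','w1'); print(s['cam_to_world'].round(3),s['camera_matrix'][0]);o=ctrl.get_obs();print(o['tool_pos'],o['orientation'],o['force'])
E
```

```text
[[-0.002 -0.958 -0.285  0.364]
 [ 1.    -0.002  0.     0.34 ]
 [-0.001 -0.285  0.958  0.384]
 [ 0.     0.     0.     1.   ]] [292.46070509   0.         315.44488448]
[0.44181504 0.33936033 0.24524938] [-1.79953978e+02 -3.70923779e-02  1.79995559e+02] [ 0.71994495 -0.69765479 -0.34113078]
```

View pics/w1.png

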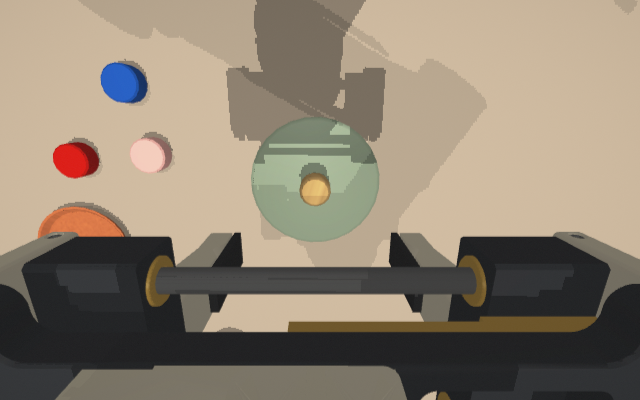

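The wrist view shows the lid outline at x 252–379 and y 118–242, with its centre near (315.5,180). The knob top is near (315,189), and the pink stone near (150,155).

```bash
python3 - <<'E'
from h import *
print('lid',w('w1',315.5,180,.068),'knob',w('w1',315,188,.103),w('w1',315,190,.095),'new',w('w1',151,153,.024))
E
```

```text
lid [0.43713209 0.34033847 0.068     ] knob [0.43719113 0.33986267 0.103     ] [0.44138257 0.33985073 0.095     ] new [0.41370217 0.13806985 0.024     ]
```

move_arm(motion=[[[2,0,35],[0,0,0],0],[[2,0,70],[0,0,0],0],[[2,0,105],[0,0,0],0],[[2,0,130],[0,0,0],0.2],[[2,0,145],[0,0,0],0.3],[[2,0,152],[0,0,0],0.4],[[2,0,154],[0,0,0],0.5],[[2,0,154],[0,0,0],0.5],[[2,0,154],[0,0,0],0.5],[[2,0,154],[0,0,0],0.55]])

```text
clock: 3.48
tool_pos: [0.4406, 0.3409, 0.093]
orientation: [179.9, 0.1, -180.0]
force: [-0.4, 0.2, -0.8]
opening: 0.0466
gripper_force: 0.0
```

move_arm(motion=[[[0,0,0],[0,0,0],0.7],[[0,0,0],[0,0,0],0.8],[[0,0,0],[0,0,0],1],[[0,0,0],[0,0,0],1],[[0,0,0],[0,0,0],1],[[0,0,0],[0,0,0],1]])

```text
clock: 3.98
tool_pos: [0.4401, 0.3402, 0.0924]
orientation: [-180.0, 0.0, -180.0]
force: [-0.6, -2.8, 7.4]
opening: 0.0307
gripper_force: 30.0
```

move_arm(motion=[[[0,0,-3],[0,0,0],1],[[0,0,-8],[0,0,0],1],[[0,0,-16],[0,0,0],1],[[0,0,-26],[0,0,0],1],[[0,0,-38],[0,0,0],1],[[0,0,-52],[0,0,0],1],[[0,0,-66],[0,0,0],1],[[0,0,-78],[0,0,0],1],[[0,0,-84],[0,0,0],1],[[0,0,-84],[0,0,0],1]])

```text
clock: 4.82
tool_pos: [0.4405, 0.3411, 0.1777]
orientation: [179.8, 0.1, -180.0]
force: [0.5, 0.1, -4.0]
opening: 0.0307
gripper_force: 30.0
```

```bash
python3 - <<'E'
from h import *
import json
s=snap('top','top2');o=ctrl.get_obs();print(o['tool_pos'],o['orientation'],o['force'],o['opening'])
im=s['color'][180:330,70:270]; cv2.imwrite('pics/c2.png',cv2.resize(im,None,fx=4,fy=4,interpolation=2))
E
```

```text
[0.44004146 0.34068278 0.17641257] [ 1.79906620e+02  4.71155262e-02 -1.79987197e+02] [ 0.35442336 -0.55893765 -4.59316218] 0.031076487944934044
```

View pics/c2.png

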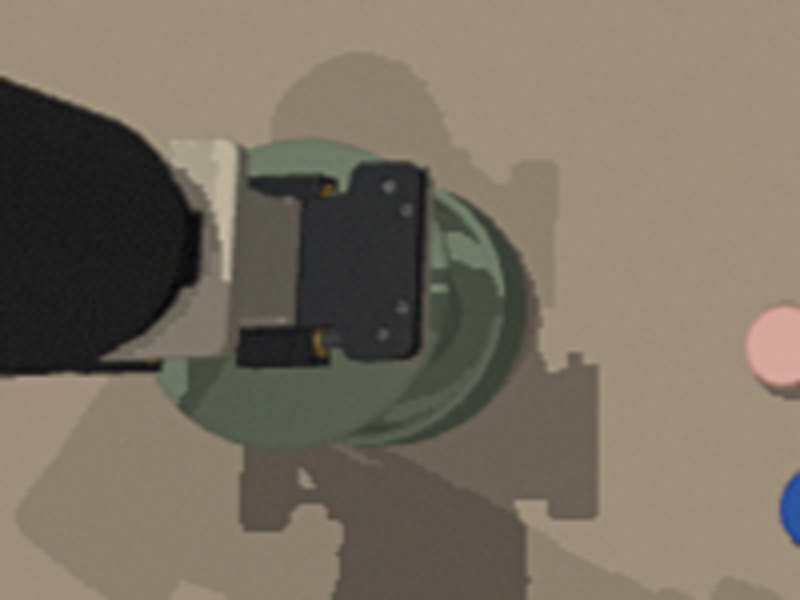

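The lid came off cleanly and is held level, and the open pot shows at crop (430,290). I'll carry the lid to the mat.

move_arm(motion=[[[0,-8,0],[0,0,0],1],[[0,-24,0],[0,0,0],1],[[0,-50,0],[0,0,0],1],[[-2,-86,0],[0,0,0],1],[[-4,-124,0],[0,0,0],1],[[-6,-162,0],[0,0,0],1],[[-8,-200,0],[0,0,0],1],[[-10,-238,0],[0,0,0],1],[[-12,-276,0],[0,0,0],1],[[-14,-314,0],[0,0,0],1]])

```text
clock: 5.7
tool_pos: [0.4525, 0.0235, 0.175]
orientation: [-180.0, -0.1, -180.0]
force: [1.8, 0.2, -3.3]
opening: 0.0308
gripper_force: 30.0
```

move_arm(motion=[[[-2,-38,0],[0,0,0],1],[[-4,-76,0],[0,0,0],1],[[-6,-114,0],[0,0,0],1],[[-8,-152,0],[0,0,0],1],[[-10,-190,0],[0,0,0],1],[[-12,-228,0],[0,0,0],1],[[-14,-266,0],[0,0,0],1],[[-14,-300,0],[0,0,0],1],[[-14,-326,0],[0,0,0],1],[[-14,-344,0],[0,0,0],1]])

```text
clock: 6.53
tool_pos: [0.466, -0.3204, 0.1744]
orientation: [180.0, -0.1, 179.9]
force: [0.9, 1.2, -4.7]
opening: 0.031
gripper_force: 30.0
```

move_arm(motion=[[[0,-10,10],[0,0,0],1],[[0,-16,35],[0,0,0],1],[[0,-18,65],[0,0,0],1],[[0,-18,90],[0,0,0],1],[[0,-18,108],[0,0,0],1],[[0,-18,118],[0,0,0],1],[[0,-18,123],[0,0,0],1],[[0,-18,126],[0,0,0],1],[[0,-18,126],[0,0,0],1],[[0,-18,126],[0,0,0],1]])

```text
clock: 7.37
tool_pos: [0.4687, -0.3358, 0.0505]
orientation: [-180.0, 0.1, -180.0]
force: [-0.1, 0.1, -3.5]
opening: 0.0307
gripper_force: 30.0
```

```bash
python3 - <<'E'
from h import *
s=snap('top','top3');o=ctrl.get_obs();print(o['tool_pos'],o['orientation'],o['force'],o['opening'])
im=s['color'][160:310,390:590]; cv2.imwrite('pics/c3.png',cv2.resize(im,None,fx=4,fy=4,interpolation=2))
E
```

```text
[ 0.46880131 -0.33584389  0.0506919 ] [-1.79959893e+02  1.01613565e-01 -1.79963758e+02] [-0.26125011 -0.37035398 -3.6424202 ] 0.03105179293798986
```

View pics/c3.png

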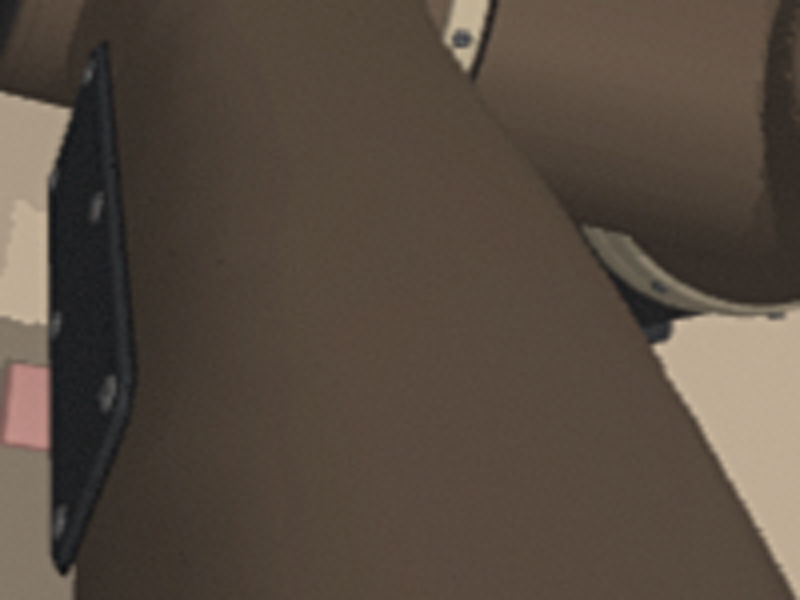

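The arm hides the mat in this picture, so I'll use the measured pose, which is 6 mm above contact, and lower by force.

move_arm(motion=[[[0,0,2],[0,0,0],1],[[0,0,4],[0,0,0],1],[[0,0,5],[0,0,0],1],[[0,0,6],[0,0,0],1],[[0,0,6],[0,0,0],1],[[0,0,6],[0,0,0],1]])

```text
clock: 7.92
tool_pos: [0.4682, -0.3356, 0.0444]
orientation: [-180.0, 0.0, -180.0]
force: [-2.2, 2.8, 5.3]
opening: 0.031
gripper_force: 30.0
```

move_arm(motion=[[[0,0,0],[0,0,0],0.55],[[0,0,0],[0,0,0],0.4],[[0,0,0],[0,0,0],0.3],[[0,0,0],[0,0,0],0.3],[[0,0,-10],[0,0,0],0.3],[[0,0,-35],[0,0,0],0.3],[[0,0,-70],[0,0,0],0.3],[[0,0,-105],[0,0,0],0.3],[[0,10,-135],[0,0,0],0.3],[[0,40,-150],[0,0,0],0.3]])

```text
clock: 8.75
tool_pos: [0.4698, -0.2981, 0.1984]
orientation: [-179.8, 0.3, 179.9]
force: [1.8, 0.1, 1.0]
opening: 0.0614
gripper_force: 0.0
```

move_arm(motion=[[[2,40,0],[0,0,0],0.3],[[4,80,0],[0,0,0],0.3],[[6,120,0],[0,0,0],0.3],[[8,160,0],[0,0,0],0.3],[[10,200,0],[0,0,0],0.3],[[12,240,0],[0,0,0],0.3],[[14,280,0],[0,0,0],0.3],[[16,320,0],[0,0,0],0.3],[[18,360,0],[0,0,0],0.3],[[20,400,0],[0,0,0],0.3]])

```text
clock: 9.58
tool_pos: [0.4475, 0.1063, 0.1947]
orientation: [180.0, 0.1, -180.0]
force: [1.4, -0.3, 1.1]
opening: 0.0614
gripper_force: 0.0
```

move_arm(motion=[[[2,40,0],[0,0,0],0.3],[[4,80,0],[0,0,0],0.3],[[6,120,0],[0,0,0],0.3],[[8,160,0],[0,0,0],0.3],[[9,200,0],[0,0,0],0.3],[[9,225,0],[0,0,0],0.3],[[9,235,0],[0,0,0],0.3],[[9,237,0],[0,0,0],0.3],[[9,237,0],[0,0,0],0.3]])

```text
clock: 10.33
tool_pos: [0.4387, 0.3414, 0.1936]
orientation: [-180.0, -0.0, -179.9]
force: [0.5, 0.4, 0.1]
opening: 0.0609
gripper_force: 0.0
```

```bash
python3 - <<'E'
from h import *
a=snap('wrist','w4');b=snap('scene','sc4');t=snap('top','top4');o=ctrl.get_obs();print(o['tool_pos'],o['orientation'],o['force'],o['opening'])
A=a['color'][60:260,220:420]; B=cv2.resize(b['color'][150:240,140:260],None,fx=4,fy=4,interpolation=2);C=cv2.resize(t['color'][180:290,420:540],None,fx=3,fy=3,interpolation=2)
A=cv2.resize(A,None,fx=2.2,fy=2.2,interpolation=2)
o=np.zeros((560,800,3),np.uint8);o[:440,:440]=A;o[:330,440:800]=C;cv2.imwrite('pics/c4.png',o)
E
```

```text
[0.43895906 0.34012836 0.19387488] [ 1.79997985e+02 -1.31908149e-03  1.79960688e+02] [ 0.01482241 -0.16167111  0.34963946] 0.061519660491596635
```

View pics/c4.png

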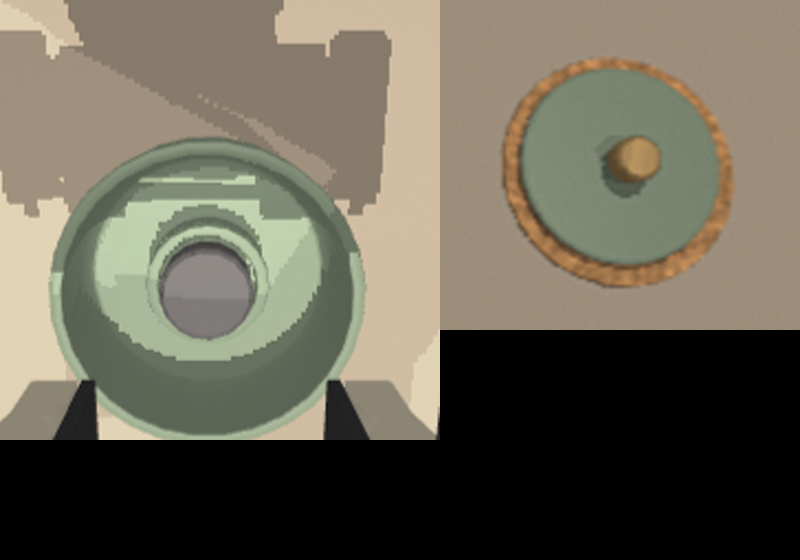

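The lid lies centred on the mat at crop (620,165). In the wrist crop the grey stone's top is centred at (207,290) and the pot rim spans x 50–365 and y 137–438.

```bash
python3 - <<'E'
from h import *
f=lambda x,y,z:w('w4',220+x/2.2,60+y/2.2,z).round(4)
print('stone',f(207,241,.048),f(207,339,.048),f(161,290,.048),f(254,290,.048))
print('rim',f(207,137,.062),f(207,438,.062),f(50,290,.062),f(365,290,.062))
e=blob('top4',163,262,12); print(e)
t=lambda u,v,z:w('top4',u,v,z).round(4)
E
```

```text
stone [0.4164 0.3405 0.048 ] [0.4631 0.3405 0.048 ] [0.4393 0.3194 0.048 ] [0.4392 0.3621 0.048 ]
rim [0.3707 0.3405 0.062 ] [0.5073 0.3406 0.062 ] [0.4356 0.272  0.062 ] [0.4353 0.4095 0.062 ]
((156.674072265625, 253.10557556152344), (69.1893539428711, 71.26219177246094), 123.98571014404297)
```

move_arm(motion=[[[-1,0,35],[0,0,0],0.3],[[-1,0,70],[0,0,0],0.3],[[-1,0,100],[0,0,0],0.3],[[-1,0,122],[0,0,0],0.3],[[-1,0,134],[0,0,0],0.3],[[-1,0,139],[0,0,0],0.3],[[-1,0,140],[0,0,0],0.3],[[-1,0,140],[0,0,0],0.3],[[-1,0,140],[0,0,0],0.3]])

```text
clock: 11.23
tool_pos: [0.4405, 0.3417, 0.0548]
orientation: [179.9, 0.1, 180.0]
force: [-0.1, 0.1, 0.7]
opening: 0.0618
gripper_force: 0.0
```

move_arm(motion=[[[0,0,0],[0,0,0],0.4],[[0,0,0],[0,0,0],0.45],[[0,0,0],[0,0,0],0.5],[[0,0,0],[0,0,0],0.6],[[0,0,0],[0,0,0],0.6],[[0,0,0],[0,0,0],0.6]])

```text
clock: 11.73
tool_pos: [0.44, 0.3414, 0.0541]
orientation: [180.0, 0.0, -180.0]
force: [-1.4, -0.8, 5.9]
opening: 0.0427
gripper_force: 30.0
```

move_arm(motion=[[[0,0,-3],[0,0,0],0.7],[[0,0,-9],[0,0,0],0.7],[[0,0,-20],[0,0,0],0.7],[[0,0,-36],[0,0,0],0.7],[[0,0,-54],[0,0,0],0.7],[[0,-6,-70],[0,0,0],0.7],[[-4,-20,-78],[0,0,0],0.7],[[-12,-44,-80],[0,0,0],0.7],[[-24,-76,-80],[0,0,0],0.7],[[-36,-110,-80],[0,0,0],0.7]])

```text
clock: 12.57
tool_pos: [0.4762, 0.2304, 0.1344]
orientation: [179.9, 0.0, -179.9]
force: [1.5, 0.2, -1.0]
opening: 0.0431
gripper_force: 30.0
```

move_arm(motion=[[[-12,-36,0],[0,0,0],0.7],[[-24,-72,0],[0,0,0],0.7],[[-36,-108,0],[0,0,0],0.7],[[-48,-144,0],[0,0,0],0.7],[[-60,-175,0],[0,0,0],0.7],[[-68,-198,0],[0,0,0],0.7],[[-72,-211,5],[0,0,0],0.7],[[-73,-216,15],[0,0,0],0.7],[[-73,-216,35],[0,0,0],0.7],[[-73,-216,58],[0,0,0],0.7]])

```text
clock: 13.4
tool_pos: [0.5495, 0.0148, 0.0759]
orientation: [179.9, 0.1, 179.9]
force: [-0.2, 0.9, -0.6]
opening: 0.043
gripper_force: 30.0
```

move_arm(motion=[[[0,0,15],[0,0,0],0.7],[[0,0,25],[0,0,0],0.7],[[0,0,31],[0,0,0],0.7],[[0,0,34],[0,0,0],0.7],[[0,0,34],[0,0,0],0.7],[[0,0,34],[0,0,0],0.7],[[0,0,34],[0,0,0],0.7]])

```text
clock: 13.98
tool_pos: [0.5496, 0.0156, 0.0424]
orientation: [180.0, 0.1, -180.0]
force: [-0.9, -0.3, -0.9]
opening: 0.043
gripper_force: 30.0
```

move_arm(motion=[[[0,0,3],[0,0,0],0.7],[[0,0,5],[0,0,0],0.7],[[0,0,7],[0,0,0],0.7],[[0,0,8],[0,0,0],0.7],[[0,0,8],[0,0,0],0.7],[[0,0,8],[0,0,0],0.7]])

```text
clock: 14.48
tool_pos: [0.549, 0.0154, 0.0341]
orientation: [-180.0, 0.0, -180.0]
force: [-2.4, 1.0, 6.0]
opening: 0.043
gripper_force: 30.0
```

move_arm(motion=[[[0,0,0],[0,0,0],0.4],[[0,0,0],[0,0,0],0.3],[[0,0,0],[0,0,0],0.3],[[0,0,0],[0,0,0],0.3],[[0,0,-10],[0,0,0],0.3],[[0,0,-35],[0,0,0],0.3],[[0,0,-70],[0,0,0],0.3],[[10,10,-100],[0,0,0],0.3],[[36,33,-120],[0,0,0],0.3],[[62,56,-140],[0,0,0],0.3]])

```text
clock: 15.32
tool_pos: [0.4869, 0.0715, 0.1755]
orientation: [180.0, 0.1, 179.9]
force: [0.4, 0.6, 0.0]
opening: 0.0614
gripper_force: 0.0
```

move_arm(motion=[[[26,23,-10],[0,0,0],0.3],[[50,46,-14],[0,0,0],0.3],[[64,58,-14],[0,0,0],0.3],[[70,63,-14],[0,0,0],0.3],[[70,63,-14],[0,0,0],0.3],[[70,63,-14],[0,0,0],0.3]])

```text
clock: 15.82
tool_pos: [0.4172, 0.1345, 0.188]
orientation: [180.0, 0.0, -179.9]
force: [0.0, 0.1, 1.0]
opening: 0.0612
gripper_force: 0.0
```

```bash
python3 - <<'E'
from h import *
a=snap('wrist','w5');t=snap('top','top5');o=ctrl.get_obs();print(o['tool_pos'],o['orientation'],o['force'],o['opening'])
A=cv2.resize(a['color'][80:280,220:420],None,fx=2.2,fy=2.2,interpolation=2);C=cv2.resize(t['color'][160:260,265:385],None,fx=3,fy=3,interpolation=2)
o=np.zeros((440,800,3),np.uint8);o[:440,:440]=A;o[:300,440:800]=C;cv2.imwrite('pics/c5.png',o)
E
```

```text
[0.41752002 0.13391094 0.18752405] [-1.79976734e+02 -1.06135525e-02  1.79986850e+02] [ 0.96920741 -0.8113169   0.21855155] 0.061327921389134295
```

View pics/c5.png

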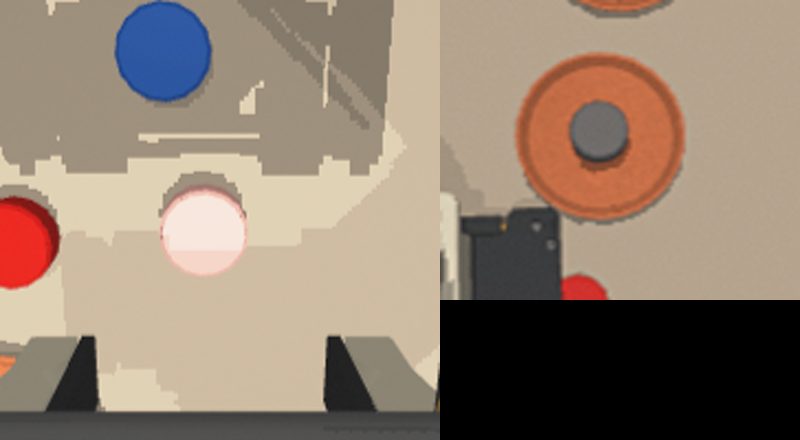

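The old stone lies flat and centred in the saucer at crop (600,132). The pink stone's top is centred at wrist crop (204,233), spanning x 162–246 and y 190–275.

```bash
python3 - <<'E'
from h import *
f=lambda x,y,z:w('w5',220+x/2.2,80+y/2.2,z).round(4)
for p in[(204,233),(204,190),(204,275),(162,233),(246,233)]:print(f(*p,.024))
E
```

```text
[0.4163 0.1321 0.024 ]
[0.3952 0.1321 0.024 ]
[0.4378 0.1321 0.024 ]
[0.4164 0.1117 0.024 ]
[0.4163 0.1525 0.024 ]
```

move_arm(motion=[[[1,-1,35],[0,0,0],0.3],[[1,-1,70],[0,0,0],0.3],[[1,-1,105],[0,0,0],0.3],[[1,-1,132],[0,0,0],0.3],[[1,-1,148],[0,0,0],0.3],[[1,-1,156],[0,0,0],0.3],[[1,-1,158],[0,0,0],0.3],[[1,-1,158],[0,0,0],0.3],[[1,-1,158],[0,0,0],0.3]])

```text
clock: 16.67
tool_pos: [0.4168, 0.1336, 0.0303]
orientation: [180.0, 0.1, 180.0]
force: [-0.9, 0.4, 0.2]
opening: 0.0613
gripper_force: 0.0
```

move_arm(motion=[[[0,0,0],[0,0,0],0.4],[[0,0,0],[0,0,0],0.45],[[0,0,0],[0,0,0],0.5],[[0,0,0],[0,0,0],0.6],[[0,0,0],[0,0,0],0.7],[[0,0,0],[0,0,0],0.7]])

```text
clock: 17.17
tool_pos: [0.4162, 0.1336, 0.0302]
orientation: [180.0, 0.0, -180.0]
force: [-1.7, -0.5, 8.1]
opening: 0.0428
gripper_force: 30.0
```

move_arm(motion=[[[0,0,-4],[0,0,0],0.7],[[0,0,-12],[0,0,0],0.7],[[0,0,-26],[0,0,0],0.7],[[0,0,-46],[0,0,0],0.7],[[0,0,-72],[0,0,0],0.7],[[0,4,-95],[0,0,0],0.7],[[-3,16,-108],[0,0,0],0.7],[[-6,38,-113],[0,0,0],0.7],[[-9,70,-113],[0,0,0],0.7],[[-12,106,-113],[0,0,0],0.7]])

```text
clock: 18.0
tool_pos: [0.428, 0.2399, 0.1443]
orientation: [179.9, 0.1, 179.9]
force: [0.4, -0.5, -1.1]
opening: 0.0431
gripper_force: 30.0
```

move_arm(motion=[[[-5,36,0],[0,0,0],0.7],[[-8,66,0],[0,0,0],0.7],[[-11,88,0],[0,0,0],0.7],[[-12,100,0],[0,0,0],0.7],[[-12,102,10],[0,0,0],0.7],[[-12,102,30],[0,0,0],0.7],[[-12,102,52],[0,0,0],0.7],[[-12,102,68],[0,0,0],0.7],[[-12,102,76],[0,0,0],0.7],[[-12,102,78],[0,0,0],0.7]])

```text
clock: 18.83
tool_pos: [0.4391, 0.3395, 0.063]
orientation: [-179.8, -0.1, 180.0]
force: [0.2, -0.2, -0.5]
opening: 0.0429
gripper_force: 30.0
```

move_arm(motion=[[[0,0,0],[0,0,0],0.7],[[0,0,0],[0,0,0],0.7],[[0,0,0],[0,0,0],0.7]])

```text
clock: 19.08
tool_pos: [0.4404, 0.3417, 0.0657]
orientation: [179.9, 0.1, -180.0]
force: [0.2, 0.8, -0.1]
opening: 0.0426
gripper_force: 30.0
```

```bash
python3 - <<'E'
from h import *
a=snap('wrist','w6');o=ctrl.get_obs();print(o['tool_pos'],o['orientation'],o['force'],o['opening'])
A=cv2.resize(a['color'][130:330,220:420],None,fx=3,fy=3,interpolation=2);cv2.imwrite('pics/c6.png',A)
E
```

```text
[0.44035048 0.34176207 0.0656471 ] [ 1.79912524e+02  6.20974340e-02 -1.79987649e+02] [ 0.2921225  -0.25985458 -1.44590684] 0.04263396615715595
```

View pics/c6.png

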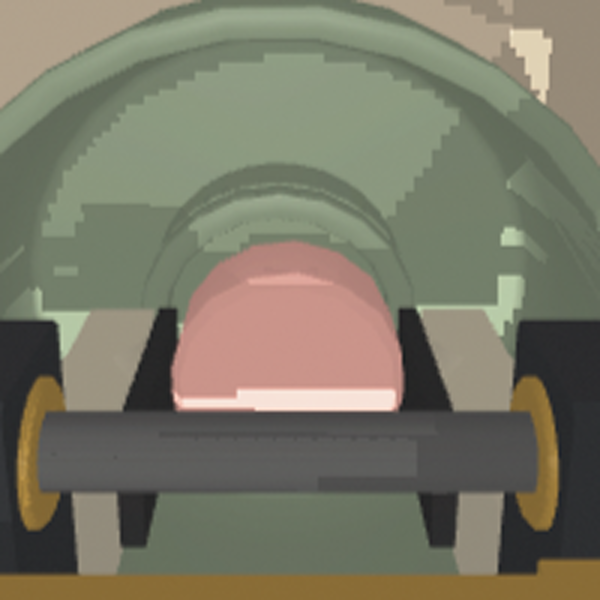

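The held pink stone is centred over the seat, with the stone's edges at x 175–403 and the seat ring centred near x 280. I'll lower it gently.

move_arm(motion=[[[0,0,2],[0,0,0],0.7],[[0,0,4],[0,0,0],0.7],[[0,0,6],[0,0,0],0.7],[[0,0,7],[0,0,0],0.7],[[0,0,7],[0,0,0],0.7],[[0,0,7],[0,0,0],0.7]])

```text
clock: 19.63
tool_pos: [0.4399, 0.3413, 0.0574]
orientation: [-180.0, -0.0, -180.0]
force: [0.4, 0.4, 0.5]
opening: 0.0426
gripper_force: 30.0
```

move_arm(motion=[[[0,0,1],[0,0,0],0.7],[[0,0,2],[0,0,0],0.7],[[0,0,3],[0,0,0],0.7],[[0,0,4],[0,0,0],0.7],[[0,0,4],[0,0,0],0.7],[[0,0,4],[0,0,0],0.7]])

```text
clock: 20.13
tool_pos: [0.44, 0.3414, 0.0543]
orientation: [180.0, 0.0, -180.0]
force: [-2.9, -2.2, 7.1]
opening: 0.0427
gripper_force: 30.0
```

The stone seated at the expected height of 0.0543. I'll release, then go back for the lid.

move_arm(motion=[[[0,0,0],[0,0,0],0.4],[[0,0,0],[0,0,0],0.3],[[0,0,0],[0,0,0],0.3],[[0,0,0],[0,0,0],0.3],[[0,0,-8],[0,0,0],0.3],[[0,0,-30],[0,0,0],0.3],[[0,0,-65],[0,0,0],0.3],[[0,0,-100],[0,0,0],0.3],[[0,-15,-120],[0,0,0],0.3],[[0,-50,-130],[0,0,0],0.3]])

```text
clock: 20.97
tool_pos: [0.4417, 0.2945, 0.1876]
orientation: [179.7, 0.3, -179.8]
force: [0.6, 0.0, -0.1]
opening: 0.0616
gripper_force: 0.0
```

move_arm(motion=[[[0,-40,0],[0,0,0],0.3],[[0,-80,0],[0,0,0],0.3],[[0,-120,0],[0,0,0],0.3],[[-2,-160,0],[0,0,0],0.3],[[-4,-200,0],[0,0,0],0.3],[[-6,-240,0],[0,0,0],0.3],[[-8,-280,0],[0,0,0],0.3],[[-10,-320,0],[0,0,0],0.3],[[-12,-360,0],[0,0,0],0.3],[[-14,-400,0],[0,0,0],0.3]])

```text
clock: 21.8
tool_pos: [0.4537, -0.1106, 0.1845]
orientation: [180.0, 0.1, -180.0]
force: [2.0, 0.6, 0.2]
opening: 0.0615
gripper_force: 0.0
```

```bash
python3 - <<'E'
from h import *
a=snap('top','top7');o=ctrl.get_obs();print(o['tool_pos'],o['force'],o['opening'])
A=cv2.resize(a['color'][200:320,90:290],None,fx=4,fy=4,interpolation=2);cv2.imwrite('pics/c7.png',A)
E
```

```text
[ 0.45339481 -0.11574195  0.18418627] [ 2.67737754 -4.44910338  0.8953692 ] 0.06121624446713642
```

View pics/c7.png

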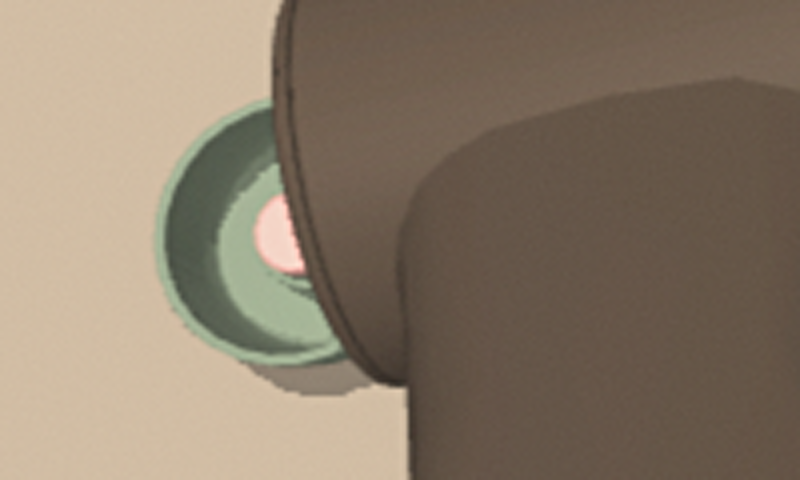

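The pink stone sits in the seat at crop (280,235). Continuing to the lid.

move_arm(motion=[[[-2,-40,0],[0,0,0],0.3],[[-4,-80,0],[0,0,0],0.3],[[-6,-120,0],[0,0,0],0.3],[[-8,-160,0],[0,0,0],0.3],[[-11,-195,0],[0,0,0],0.3],[[-14,-218,0],[0,0,0],0.3],[[-14,-226,10],[0,0,0],0.3],[[-14,-227,35],[0,0,0],0.3],[[-14,-227,65],[0,0,0],0.3],[[-14,-227,85],[0,0,0],0.3]])

```text
clock: 22.68
tool_pos: [0.467, -0.3352, 0.0965]
orientation: [179.9, -0.1, 179.9]
force: [-0.8, 0.5, -1.2]
opening: 0.0616
gripper_force: 0.0
```

move_arm(motion=[[[0,0,20],[0,0,0],0.3],[[0,0,38],[0,0,0],0.3],[[0,0,48],[0,0,0],0.3],[[0,0,53],[0,0,0],0.35],[[0,0,54],[0,0,0],0.4],[[0,0,54],[0,0,0],0.4],[[0,0,54],[0,0,0],0.4],[[0,0,54],[0,0,0],0.4]])

```text
clock: 23.35
tool_pos: [0.4688, -0.3359, 0.0457]
orientation: [-180.0, 0.1, -180.0]
force: [-0.8, 0.4, 0.2]
opening: 0.0528
gripper_force: 0.0
```

move_arm(motion=[[[0,0,1],[0,0,0],0.5],[[0,0,1],[0,0,0],0.6],[[0,0,1],[0,0,0],0.7],[[0,0,1],[0,0,0],0.8],[[0,0,1],[0,0,0],1],[[0,0,1],[0,0,0],1],[[0,0,1],[0,0,0],1]])

```text
clock: 23.93
tool_pos: [0.4681, -0.3356, 0.0437]
orientation: [-180.0, 0.0, -180.0]
force: [-0.9, 0.9, 3.4]
opening: 0.0312
gripper_force: 30.0
```

move_arm(motion=[[[0,0,-3],[0,0,0],1],[[0,0,-9],[0,0,0],1],[[0,0,-20],[0,0,0],1],[[0,0,-38],[0,0,0],1],[[0,0,-62],[0,0,0],1],[[0,0,-90],[0,0,0],1],[[0,4,-114],[0,0,0],1],[[0,14,-126],[0,0,0],1],[[2,34,-131],[0,0,0],1],[[4,65,-131],[0,0,0],1]])

```text
clock: 24.77
tool_pos: [0.4645, -0.2709, 0.1761]
orientation: [-180.0, 0.1, 179.9]
force: [1.2, 1.0, -3.7]
opening: 0.0311
gripper_force: 30.0
```

move_arm(motion=[[[2,38,0],[0,0,0],1],[[4,76,0],[0,0,0],1],[[6,114,0],[0,0,0],1],[[8,152,0],[0,0,0],1],[[10,190,0],[0,0,0],1],[[12,228,0],[0,0,0],1],[[14,266,0],[0,0,0],1],[[16,304,0],[0,0,0],1],[[18,342,0],[0,0,0],1],[[20,380,0],[0,0,0],1]])

```text
clock: 25.6
tool_pos: [0.4426, 0.1112, 0.1747]
orientation: [180.0, -0.0, -180.0]
force: [0.5, -0.4, -3.3]
opening: 0.0312
gripper_force: 30.0
```

move_arm(motion=[[[1,38,0],[0,0,0],1],[[2,76,0],[0,0,0],1],[[3,114,0],[0,0,0],1],[[4,150,0],[0,0,0],1],[[4,182,0],[0,0,0],1],[[4,208,0],[0,0,0],1],[[4,224,0],[0,0,0],1],[[4,231,0],[0,0,0],1],[[4,231,0],[0,0,0],1],[[4,231,0],[0,0,0],1]])

```text
clock: 26.43
tool_pos: [0.4393, 0.3396, 0.1742]
orientation: [-179.9, -0.1, -180.0]
force: [0.1, 0.1, -3.8]
opening: 0.0308
gripper_force: 30.0
```

move_arm(motion=[[[-1,1,12],[0,0,0],1],[[-1,1,30],[0,0,0],1],[[-1,1,48],[0,0,0],1],[[-1,1,60],[0,0,0],1],[[-1,1,67],[0,0,0],1],[[-1,1,70],[0,0,0],1],[[-1,1,70],[0,0,0],1],[[-1,1,70],[0,0,0],1]])

```text
clock: 27.1
tool_pos: [0.4413, 0.3413, 0.1053]
orientation: [180.0, 0.0, 180.0]
force: [0.3, 0.3, -3.0]
opening: 0.0304
gripper_force: 30.0
```

move_arm(motion=[[[0,0,2],[0,0,0],1],[[0,0,4],[0,0,0],1],[[0,0,6],[0,0,0],1],[[0,0,8],[0,0,0],1],[[0,0,9],[0,0,0],1],[[0,0,9],[0,0,0],1],[[0,0,9],[0,0,0],1]])

```text
clock: 27.68
tool_pos: [0.4409, 0.3413, 0.0955]
orientation: [-180.0, -0.0, -180.0]
force: [-0.4, 0.5, -3.6]
opening: 0.0311
gripper_force: 30.0
```

move_arm(motion=[[[0,0,1],[0,0,0],1],[[0,0,2],[0,0,0],1],[[0,0,3],[0,0,0],1],[[0,0,4],[0,0,0],1],[[0,0,4],[0,0,0],1],[[0,0,4],[0,0,0],1]])

```text
clock: 28.18
tool_pos: [0.441, 0.3413, 0.0918]
orientation: [180.0, 0.0, -180.0]
force: [-0.9, -0.2, -0.0]
opening: 0.0308
gripper_force: 30.0
```

move_arm(motion=[[[0,0,0.5],[0,0,0],1],[[0,0,0.5],[0,0,0],0.6],[[0,0,0.5],[0,0,0],0.4],[[0,0,0.5],[0,0,0],0.3],[[0,0,0],[0,0,0],0.3],[[0,0,-10],[0,0,0],0.3],[[0,0,-35],[0,0,0],0.3],[[0,0,-70],[0,0,0],0.3],[[0,0,-105],[0,0,0],0.3],[[0,0,-130],[0,0,0],0.3]])

```text
clock: 29.02
tool_pos: [0.4416, 0.3418, 0.2256]
orientation: [179.9, 0.1, -180.0]
force: [0.8, 0.8, 0.1]
opening: 0.0618
gripper_force: 0.0
```

move_arm(motion=[[[0,0,-15],[0,0,0],0.3],[[0,0,-23],[0,0,0],0.3],[[0,0,-23],[0,0,0],0.3],[[0,0,-23],[0,0,0],0.3]])

```text
clock: 29.35
tool_pos: [0.4407, 0.3412, 0.2443]
orientation: [180.0, -0.0, -180.0]
force: [0.1, -0.4, -0.7]
opening: 0.0611
gripper_force: 0.0
```

```bash
python3 - <<'E'
from h import *
s=snap('wrist','w9');o=ctrl.get_obs();print(o['clock'],o['tool_pos'],o['force'],o['opening'])
for f in('w1','w9'):
  im=cv2.imread(f'pics/{f}.png'); h=cv2.cvtColor(im,cv2.COLOR_BGR2HSV).astype(int)
  m=((im[:,:,1].astype(int)-im[:,:,2]>6)).astype(np.uint8)
  m[232:]=0
  ys,xs=np.where(m); print(f,xs.min(),xs.max(),ys.min(),ys.max())
  for z in(.068,):print(w(f,(xs.min()+xs.max())/2,180,z),w(f,315,ys.min(),z))
  k=(h[:,:,0]<25)&(h[:,:,1]>90)&(h[:,:,2]>120); k[:,:290]=0;k[:,345:]=0;k[230:]=0;k[:150]=0
  ys,xs=np.where(k);print('knob',xs.min(),xs.max(),ys.min(),ys.max(),w(f,xs.mean(),ys.mean(),.1))
E
```

```text
29.4 [0.44044256 0.34088183 0.24349365] [ 0.27107083  0.41146793 -0.17850602] 0.06138135187006365
w1 100 378 62 231
[0.43730281 0.25558429 0.068     ] [0.31736902 0.33961662 0.068     ]
knob 300 330 173 205 [0.43992203 0.33958607 0.1       ]
w9 99 379 63 231
[0.43611841 0.25720172 0.068     ] [0.31745552 0.34108574 0.068     ]
knob 301 331 175 207 [0.43987202 0.34182795 0.1       ]
```

The lid is back within about 2 mm of its original closed pose, so I'll hand in.

```bash
python3 -c "
from plant import ctrl
print(ctrl.close_job())"
```

```text
the job is handed in; nothing more can be done
None
```

I handed the job in at about 29 s, well under the 72 s limit: the old stone is in the saucer, the new pink stone is in the seat, and the lid is back on the pot; no verdict was returned, and I checked the closed lid only by measurement.

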